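Run in the oiled keys with one fingertip stroke

TASK

The five sprung brass keys on the key stand have just been oiled. With the gripper shut, put the fingertips on the end key beside the small steel dent barrel and run them along the curved row to the key at the other end in one light stroke, following the middle of the row without lifting off, so that every key dips about half-way and none hits its bottom stop. Then lift clear so that all the keys are up again; do not disturb the barrel, the valve cap or the tube offcut.

Things in the scene. Friction and masses are not known exactly. Their poses are not given: they have to be found in the camera images.
- stand: Key stand, fixed to the bench: dark wooden foot 90 x 196 x 14 mm, on it an aluminium block 74 x 180 mm with its deck 40 mm above the bench. Five sprung brass keys rise from the deck in a curved row (arc of radius 130 mm, hollow towards the stand's -x, 32 mm from key centre to centre). Origin: centre of the underside; x across the row, y along it from key 4 to key 0.
- key0 (a joint): Position of key 0 of the key stand along its row (0 of 0 to 4; 0 is at the +y end of the stand, 4 at the -y end): joint value 0 when up, grows as it is pressed, bottom stop at 0.010 m. Spring: about 1.2 N to start moving, 4.2 N at the bottom; it springs back when let go.
- key1 (a joint): Position of key 1 of the key stand along its row (1 of 0 to 4; 0 is at the +y end of the stand, 4 at the -y end): joint value 0 when up, grows as it is pressed, bottom stop at 0.010 m. Spring: about 1.2 N to start moving, 4.2 N at the bottom; it springs back when let go.
- key2 (a joint): Position of key 2 of the key stand along its row (2 of 0 to 4; 0 is at the +y end of the stand, 4 at the -y end): joint value 0 when up, grows as it is pressed, bottom stop at 0.010 m. Spring: about 1.2 N to start moving, 4.2 N at the bottom; it springs back when let go.
- key3 (a joint): Position of key 3 of the key stand along its row (3 of 0 to 4; 0 is at the +y end of the stand, 4 at the -y end): joint value 0 when up, grows as it is pressed, bottom stop at 0.010 m. Spring: about 1.2 N to start moving, 4.2 N at the bottom; it springs back when let go.
- key4 (a joint): Position of key 4 of the key stand along its row (4 of 0 to 4; 0 is at the +y end of the stand, 4 at the -y end): joint value 0 when up, grows as it is pressed, bottom stop at 0.010 m. Spring: about 1.2 N to start moving, 4.2 N at the bottom; it springs back when let go.
- key0_top (a point): Centre of the top of key 0, 62 mm above the bench when up; goes down with the key. A smooth, slippery round brass button 30 mm across: almost flat within 6 mm of its centre, then falling 2.2 mm at 10.5 mm, 4.6 mm at 13.5 mm, 6.8 mm at the rim, 2 mm from the next key's rim. A fingertip that has a key 3 to 5 mm down and moves level along the row rides onto the next key and presses it too.
- key1_top (a point): Centre of the top of key 1, 62 mm above the bench when up; goes down with the key. A smooth, slippery round brass button 30 mm across: almost flat within 6 mm of its centre, then falling 2.2 mm at 10.5 mm, 4.6 mm at 13.5 mm, 6.8 mm at the rim, 2 mm from the next key's rim. A fingertip that has a key 3 to 5 mm down and moves level along the row rides onto the next key and presses it too.
- key2_top (a point): Centre of the top of key 2, 62 mm above the bench when up; goes down with the key. A smooth, slippery round brass button 30 mm across: almost flat within 6 mm of its centre, then falling 2.2 mm at 10.5 mm, 4.6 mm at 13.5 mm, 6.8 mm at the rim, 2 mm from the next key's rim. A fingertip that has a key 3 to 5 mm down and moves level along the row rides onto the next key and presses it too.
- key3_top (a point): Centre of the top of key 3, 62 mm above the bench when up; goes down with the key. A smooth, slippery round brass button 30 mm across: almost flat within 6 mm of its centre, then falling 2.2 mm at 10.5 mm, 4.6 mm at 13.5 mm, 6.8 mm at the rim, 2 mm from the next key's rim. A fingertip that has a key 3 to 5 mm down and moves level along the row rides onto the next key and presses it too.
- key4_top (a point): Centre of the top of key 4, 62 mm above the bench when up; goes down with the key. A smooth, slippery round brass button 30 mm across: almost flat within 6 mm of its centre, then falling 2.2 mm at 10.5 mm, 4.6 mm at 13.5 mm, 6.8 mm at the rim, 2 mm from the next key's rim. A fingertip that has a key 3 to 5 mm down and moves level along the row rides onto the next key and presses it too.
- dent_barrel: Dent barrel: a small brown-grey barrel-shaped steel tool, 24 mm across, 26 mm tall, standing loose on the bench about 75 mm beyond the centre of one end key of the stand (either end); it marks the end to start from. Origin: centre of its underside.
- valve_cap: Valve cap: a low knurled brass ring, 22 mm across, 10 mm tall, loose on the bench about 75 mm beyond the other end key. Leave alone. Origin: centre of its underside.
- tube_offcut: Tube offcut: a piece of dull brass tube, 14 mm thick, 62 mm long along its own y, lying loose behind the stand. Leave alone. Origin: under its middle.
Things that resemble listed ones, but are neither listed nor needed, are in the scene too. What is meant by the dent_barrel is not purple, and is the smaller of those in its own colour.

How it is judged (in metres and radians):
On the way, in this order (a step that is already met when the one before it is completed fails the run):
1. the shut fingertips are centred over the first key (beside the dent barrel) (TCP within 10 mm of its centre, seen from above) and have it pressed down more than 2 mm (((horizontal distance between dent_barrel and key0_top below 0.105 m and horizontal distance between the grasp point and key0_top below 0.01 m and value of joint key0 above 0.002 m) or (horizontal distance between dent_barrel and key4_top below 0.105 m and horizontal distance between the grasp point and key4_top below 0.01 m and value of joint key4 above 0.002 m))), for 0.05 s.
2. half-way to the next key (TCP within 21 mm of the centres of both) the fingers are still in touch with the keys (((horizontal distance between dent_barrel and key0_top below 0.105 m and horizontal distance between the grasp point and key0_top below 0.021 m and horizontal distance between the grasp point and key1_top below 0.021 m and contact force between the fingers and stand above 0.1 N) or (horizontal distance between dent_barrel and key4_top below 0.105 m and horizontal distance between the grasp point and key4_top below 0.021 m and horizontal distance between the grasp point and key3_top below 0.021 m and contact force between the fingers and stand above 0.1 N))), for 0.05 s.
3. the shut fingertips are centred over the second key (TCP within 10 mm of its centre, seen from above) and have it pressed down more than 2 mm (((horizontal distance between dent_barrel and key0_top below 0.105 m and horizontal distance between the grasp point and key1_top below 0.01 m and value of joint key1 above 0.002 m) or (horizontal distance between dent_barrel and key4_top below 0.105 m and horizontal distance between the grasp point and key3_top below 0.01 m and value of joint key3 above 0.002 m))), for 0.05 s.
4. half-way to the next key (TCP within 21 mm of the centres of both) the fingers are still in touch with the keys (((horizontal distance between dent_barrel and key0_top below 0.105 m and horizontal distance between the grasp point and key1_top below 0.021 m and horizontal distance between the grasp point and key2_top below 0.021 m and contact force between the fingers and stand above 0.1 N) or (horizontal distance between dent_barrel and key4_top below 0.105 m and horizontal distance between the grasp point and key3_top below 0.021 m and horizontal distance between the grasp point and key2_top below 0.021 m and contact force between the fingers and stand above 0.1 N))), for 0.05 s.
5. the shut fingertips are centred over the third key (TCP within 10 mm of its centre, seen from above) and have it pressed down more than 2 mm (((horizontal distance between dent_barrel and key0_top below 0.105 m and horizontal distance between the grasp point and key2_top below 0.01 m and value of joint key2 above 0.002 m) or (horizontal distance between dent_barrel and key4_top below 0.105 m and horizontal distance between the grasp point and key2_top below 0.01 m and value of joint key2 above 0.002 m))), for 0.05 s.
6. half-way to the next key (TCP within 21 mm of the centres of both) the fingers are still in touch with the keys (((horizontal distance between dent_barrel and key0_top below 0.105 m and horizontal distance between the grasp point and key2_top below 0.021 m and horizontal distance between the grasp point and key3_top below 0.021 m and contact force between the fingers and stand above 0.1 N) or (horizontal distance between dent_barrel and key4_top below 0.105 m and horizontal distance between the grasp point and key2_top below 0.021 m and horizontal distance between the grasp point and key1_top below 0.021 m and contact force between the fingers and stand above 0.1 N))), for 0.05 s.
7. the shut fingertips are centred over the fourth key (TCP within 10 mm of its centre, seen from above) and have it pressed down more than 2 mm (((horizontal distance between dent_barrel and key0_top below 0.105 m and horizontal distance between the grasp point and key3_top below 0.01 m and value of joint key3 above 0.002 m) or (horizontal distance between dent_barrel and key4_top below 0.105 m and horizontal distance between the grasp point and key1_top below 0.01 m and value of joint key1 above 0.002 m))), for 0.05 s.
8. half-way to the next key (TCP within 21 mm of the centres of both) the fingers are still in touch with the keys (((horizontal distance between dent_barrel and key0_top below 0.105 m and horizontal distance between the grasp point and key3_top below 0.021 m and horizontal distance between the grasp point and key4_top below 0.021 m and contact force between the fingers and stand above 0.1 N) or (horizontal distance between dent_barrel and key4_top below 0.105 m and horizontal distance between the grasp point and key1_top below 0.021 m and horizontal distance between the grasp point and key0_top below 0.021 m and contact force between the fingers and stand above 0.1 N))), for 0.05 s.
9. the shut fingertips are centred over the fifth, last key (TCP within 10 mm of its centre, seen from above) and have it pressed down more than 2 mm (((horizontal distance between dent_barrel and key0_top below 0.105 m and horizontal distance between the grasp point and key4_top below 0.01 m and value of joint key4 above 0.002 m) or (horizontal distance between dent_barrel and key4_top below 0.105 m and horizontal distance between the grasp point and key0_top below 0.01 m and value of joint key0 above 0.002 m))), for 0.05 s.
At the end, for the whole second after the job is handed in: All five keys are up again (pressed less than 1.2 mm), and the dent barrel, valve cap and tube offcut are at rest within 15 mm of where they stood (value of joint each of key0, key1, key2, key3, key4 below 0.0012 m and distance of each of dent_barrel, valve_cap, tube_offcut from where it was at the start of the episode below 0.015 m and linear speed of each of dent_barrel, valve_cap, tube_offcut below 0.02 m/s); the robot touches nothing.
It fails at once if a key is pressed to its bottom stop (more than 9 mm of its 10 mm) (value of joint any of key0, key1, key2, key3, key4 above 0.009 m).
It fails at once if the fingers push on the stand with more than 25 N (contact force between the fingers and stand above 25 N).
It fails at once if a bystander (dent barrel, valve cap or tube offcut) is moved more than 15 mm, lifted or carried (distance of any of dent_barrel, valve_cap, tube_offcut from where it was at the start of the episode above 0.015 m).
It also fails if it takes over 38 s, if anything falls off the work surface, if the arm or the gripper's body presses on something with over 40 N, if the wrist force passes 120 N, or if a joint passes its speed limit or range.

ROBOT

A 6-joint arm with a two-finger parallel gripper is mounted at the origin on a cart in front of the work surface, level with it; the furniture and walls round the work are solid. World frame = base frame: x ahead of the robot, y to its left, z up, the work surface at z = 0. Lengths are in mm, angles in rad, forces in N, time in s.
With the tool pointing down it reaches from about 400 to 925 mm from the base axis. Payload 12.5 kg.
Tool frame: the origin (TCP) lies between the finger pads, 19 mm behind the fingertips; this is the grasp point; z points along the fingers, y is the line along which they close (so a half turn about z gives the same grasp; the last joint's range is limited). The gripper opens to 95 mm and grips with 3 to 60 N. Pads are 20 mm wide; open, the fingers measure 119 mm over their backs; the gripper's body (75 mm by 180 mm) begins 59 mm behind the grasp point.
Start: joints at [1.127, 0.491, 1.559, -0, 1.092, -0.106], TCP at [207.116, 589.701, 233.461] pointing down, gripper open.
Joint ranges: [-3.1, 3.1], [-0.84, 2.19], [0.05, 2.79], [-1.13, 4.28], [0.06, 2.93], [-2.69, 2.69]. Speed limits (rad/s): [2.22, 2.22, 2.79, 3.14, 3.14, 3.14].

INTERFACE

Orientations are given as [roll, pitch, yaw] about the fixed x, y, z axes, in that order (R = Rz(yaw) Ry(pitch) Rx(roll)).
In Python, from cell import env gives the robot as it stands. The module is installed in compiled form; this text tells all that it offers.
- The arm moves only by the tool drive_tool, never from a script. Its argument "rows" is a list that holds one entry, the list of rows, each a list of 7 numbers: the shift along the tool's x, y, z scaled (see below), then the turn, a rotation vector about the tool's x, y, z scaled (see below), then the opening, from 0 (shut) to 1 (fully open). In form: [[[tx, ty, tz, ax, ay, az, jaw], ...]]. A call has 1 to 5 rows; each row shifts and turns the commanded pose from where the row before left it, along the tool's axes as they then stand; what a row does not reach is not made up. The controller multiplies each number of a shift by 250 mm and each number of a turn by 180 degrees. A row lasts 1/8 s, in which the tool goes at most 62.5 mm and 10.7 degrees, less where a joint would pass 70% of its speed; a pose out of reach is approached as far as the arm can. A call with a number of a shift or a turn outside -1 to 1 is refused whole. A call with a gripper value outside its range is refused whole. The fingers move at their own pace and stop on an object; the grip force is fixed at half the most. Time passes only in rows, so rows that do not move let the fingers close. It gives the time, the measured TCP pose, the force, the opening and the grip force at its end, in the units of the state.
- env.state(): the state, without advancing time (a new reading comes with each control period).
- env.read_camera(name): name is "scene" or "top"; returns a dict with "color" (400x640x3 uint8, blue, green, red), "camera_matrix" (3x3 intrinsics, pixels), "pose" (4x4, takes a point from camera to world coordinates). Camera axes: x right, y up, looking along -z (the intrinsics and any distortion apply to the point x, -y, -z); pixel columns grow to the right and rows downward; lengths in mm; the calibration is good to about 2 mm. A picture is of the moment at which its call begins. There is no depth.
- env.job_done(): hands the job in; it is judged then, once.
Trained networks look in a picture, given as the dict that the camera call returned (one of the last four; its "shot" number tells which), for a name from the list of things; names that differ only in an ending like _2 or _b are one class to them, and where a whole thing is asked for, a point or a joint stands for the part that bears it (a point fixed in the world has none). Each returns a list of dicts, best first, with "score" (0 to 1); they miss things now and then, are a little off and sometimes report something else, mostly with a low value. They report only what shows in the picture. A call takes as long as a camera call. They do not tell look-alikes from the thing itself.
- env.search_frame(name, picture): "at" ([x, y, z] in mm, in the coordinates of the camera as it stood for that picture, good to about 4 mm: the middle of the surface that is visible of it).
- env.place_of(name, picture): "at" ([x, y, z] in mm, in the coordinates of the camera as it stood for that picture, good to about 4 mm: a listed point, or the origin of a listed thing).
The state is a dict: "t": time; "joints": joint angles; "qvel": joint speeds; "tau": joint torques, N m; "eef_pos": TCP position; "tcp_rot": TCP orientation; "ft_force": force on the tool from outside, world axes, zero at the start; "moment": the same for the moment, N m; "opening": opening from 0.0 (shut) to 1.0 (fully open); "grip_force": force on a finger pad.
Only numpy, scipy, OpenCV 4.12 (cv2) and the standard library are available. Lean on these libraries where they do the work, as an engineer would, in place of code of your own. Each camera call takes 0.05 s, during which the arm holds its last target. There are 200 camera calls.

## Working session

There is one attempt and no reset: what is moved stays moved. The work goes in short steps, Python scripts to look and compute and a tool call to move; the robot and the scene stay as the last step left them, time stands still between calls to the robot, and variables do not carry over. Pictures are saved under pics/ and viewed, at most 10 in all, crops included, and the job is handed in when it is done.

Besides the shell and the picture viewer there is one more tool, called by a JSON object that holds its "fn" and its "kwargs". drive_tool: Moves the arm, as the interface text tells. Its arguments: {"type":"object","properties":{"rows":{"type":"array","items":{"type":"array","items":{"type":"array","items":{"type":"number","minimum":-1,"maximum":1}}}}},"required":["rows"]}

```bash
mkdir -p pics; cat > h.py <<'E'
import numpy as np, cv2
from cell import env
def w(p,at): 
    return (np.array(p["pose"])@np.r_[at,1])[:3]
def px(p,X):
    c=np.linalg.inv(np.array(p["pose"]))@np.r_[X,1]; q=np.array(p["camera_matrix"])@np.array([c[0],-c[1],-c[2]]); return q[:2]/q[2]
def ray(p,u,v):
    d=np.linalg.inv(np.array(p["camera_matrix"]))@np.array([u,v,1]); P=np.array(p["pose"]); return P[:3,3],P[:3,:3]@np.array([d[0],-d[1],-d[2]])
def atz(p,u,v,z):
    o,d=ray(p,u,v); return o+d*(z-o[2])/d[2]
def tri(p,a,q,b):
    o,d=ray(p,*a);o2,d2=ray(q,*b); s=np.linalg.lstsq(np.c_[d,-d2],o2-o,rcond=None)[0]; A=o+d*s[0];B=o2+d2*s[1]; return (A+B)/2,np.linalg.norm(A-B)
E
python3 - <<'E'
from h import *
s=env.state(); print({k:np.round(s[k],3) for k in("t","eef_pos","tcp_rot","ft_force","opening")})
for c in("scene","top"):
    p=env.read_camera(c); cv2.imwrite(f"pics/{c}0.png",p["color"]); np.savez(c,**{k:p[k] for k in("color","camera_matrix","pose")})
    print(c,np.round(p["pose"][:3,3]))
    for n in["stand","dent_barrel","valve_cap","tube_offcut"]+[f"key{i}_top" for i in range(5)]:
        for r in env.place_of(n,p)[:4]: x=w(p,r["at"]); print(n,round(r["score"],2),np.round(x),np.round(px(p,x)))
E
```

```text
{'t': np.float64(0.0), 'eef_pos': array([206.999, 589.484, 232.856]), 'tcp_rot': array([-3.14 , -0.   ,  2.804]), 'ft_force': array([ 0.405, -0.766,  0.108]), 'opening': np.float64(1.002)}
scene [   2. -365.  560.]
stand 0.57 [570. -48.   0.] [332. 239.]
dent_barrel 0.89 [ 525. -197.   -1.] [391. 279.]
dent_barrel 0.73 [ 588. -177.    4.] [394. 253.]
dent_barrel 0.6 [ 595. -242.    3.] [427. 263.]
valve_cap 0.48 [527.  82.  -1.] [269. 231.]
tube_offcut 0.52 [636. -25.   3.] [337. 217.]
key0_top 0.62 [569. -49.   1.] [332. 239.]
key0_top 0.6 [532.  78.   0.] [272. 230.]
key1_top 0.66 [565. -12.  62.] [315. 211.]
key2_top 0.51 [571. -42.  64.] [330. 213.]
key3_top 0.58 [579. -79.  66.] [348. 215.]
key4_top 0.53 [ 572. -106.   64.] [359. 223.]
top [397.   6. 884.]
stand 0.64 [565. -47.   2.] [334. 226.]
dent_barrel 0.51 [ 526. -205.    3.] [410. 238.]
dent_barrel 0.5 [ 594. -246.    1.] [425. 205.]
dent_barrel 0.49 [ 592. -178.   -3.] [393. 209.]
valve_cap 0.55 [530.  81.  -1.] [275. 247.]
valve_cap 0.33 [575. -75.  64.] [349. 214.]
tube_offcut 0.52 [643. -24.  -1.] [320. 192.]
key0_top 0.57 [549.  10.  65.] [307. 229.]
key1_top 0.72 [575. -77.  62.] [350. 214.]
key2_top 0.74 [571. -46.  62.] [334. 217.]
key3_top 0.66 [577. -74.  63.] [348. 213.]
key3_top 0.45 [ 595. -179.   -2.] [393. 208.]
key4_top 0.44 [ 571. -111.   61.] [366. 214.]
```

```bash
python3 - <<'E'
import cv2
a=cv2.imread("pics/scene0.png")[170:310,240:450];b=cv2.imread("pics/top0.png")[165:275,250:460]
r=lambda i:cv2.resize(i,None,fx=3.8,fy=3.8,interpolation=cv2.INTER_CUBIC)
cv2.imwrite("pics/a.png",r(a));cv2.imwrite("pics/b.png",r(b))
E
```

```text
(no output)
```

View pics/a.png

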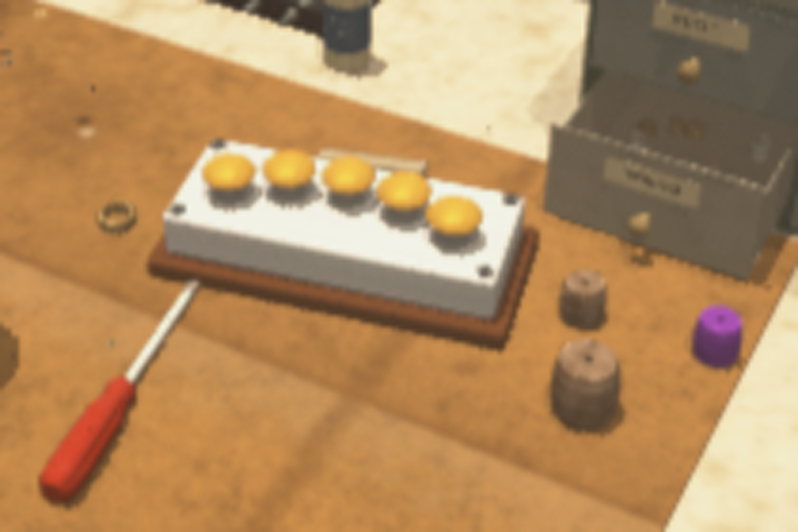

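View pics/b.png

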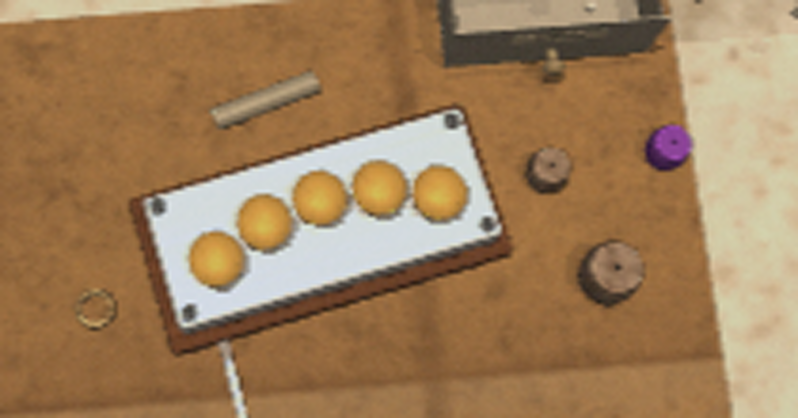

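```bash
cat > fit.py <<'E'
from h import *
from scipy.optimize import least_squares
from scipy.interpolate import PchipInterpolator
f=PchipInterpolator([0,6,10.5,13.5,15],[0,.1,2.2,4.6,6.8])
r,a=np.meshgrid(np.linspace(0,15,12),np.linspace(0,2*np.pi,40)); r=r.ravel();a=a.ravel()
dome=np.c_[r*np.cos(a),r*np.sin(a),-f(r)]
P={c:dict(np.load(c+".npz")) for c in("scene","top")}; M={}
for c,p in P.items():
    h=cv2.cvtColor(p["color"],cv2.COLOR_BGR2HSV); m=cv2.inRange(h,(14,150,150),(32,255,255)); out=[]
    guess=[px(p,X) for X in[(571,-108,60),(577,-76,60),(571,-44,60),(563,-14,60),(547,13,60)]]
    n,l,st,ce=cv2.connectedComponentsWithStats(m)
    for g in guess:
        i=min([k for k in range(1,n) if st[k,4]>40],key=lambda k:np.hypot(*(ce[k]-g))); out.append(ce[i]); print(c,np.round(g),np.round(ce[i],1),st[i])
    M[c]=np.array(out)
def cen(p,X):
    pts=np.array([px(p,q) for q in dome+X],np.float32); m=cv2.moments(cv2.convexHull(pts)); return np.array([m["m10"],m["m01"]])/m["m00"]
th=2*np.arcsin(16/130)
def keys(v):
    x,y,yaw,z=v; i=np.arange(-2,3)*th; lx=130*np.cos(i)-130; ly=130*np.sin(i); c,s=np.cos(yaw),np.sin(yaw)
    return np.c_[x+c*lx-s*ly,y+s*lx+c*ly,np.full(5,z)]
for cs in(("scene",),("top",),("scene","top")):
    zf=len(cs)==1
    F=lambda v:np.concatenate([(cen(P[c],X)-m) for c in cs for X,m in zip(keys(v if not zf else np.r_[v,62]),M[c])]).ravel()
    s=least_squares(F,[571,-44,.25,62][:3 if zf else 4]); v=s.x if not zf else np.r_[s.x,62]; print(cs,np.round(v,3),"rms px",np.sqrt(np.mean(s.fun**2))); print(np.round(keys(v),1))
E
python3 fit.py; python3 - <<'E'
import cv2,numpy as np
cv2.imwrite("pics/c.png",np.vstack([cv2.resize(cv2.imread(f"pics/{c}0.png"),(480,300)) for c in("scene","top")]))
E
```

```text
scene [359. 225.] [358.8 226.3] [352 222  14   9  97]
scene [346. 218.] [346.1 219.6] [340 215  13  10  97]
scene [331. 215.] [331.4 215.8] [326 212  12   9  89]
scene [316. 212.] [299.9 214.9] [294 211  13   9  87]
scene [300. 213.] [299.9 214.9] [294 211  13   9  87]
top [365. 215.] [365.  215.3] [359 209  13  14 140]
top [349. 213.] [349.2 214. ] [343 208  14  13 142]
top [333. 217.] [333.6 216.5] [327 210  14  14 144]
top [319. 222.] [319.  222.9] [313 217  13  13 142]
top [306. 231.] [306.3 232.6] [300 226  13  14 143]
('scene',) [ 5.71e+02 -4.40e+01  2.50e-01  6.20e+01] rms px 4.785807073390268
[[ 571.2 -107.5   62. ]
 [ 575.   -75.7   62. ]
 [ 571.   -44.    62. ]
 [ 559.3  -14.2   62. ]
 [ 540.7   11.8   62. ]]
('top',) [ 5.73133e+02 -4.50220e+01  2.10000e-01  6.20000e+01] rms px 0.06003497120288085
[[ 570.8 -108.5   62. ]
 [ 575.9  -76.9   62. ]
 [ 573.1  -45.    62. ]
 [ 562.7  -14.8   62. ]
 [ 545.1   12.    62. ]]
('scene', 'top') [ 5.71114e+02 -4.39340e+01  2.30000e-01  6.51220e+01] rms px 3.417352364977648
[[ 570.1 -107.4   65.1]
 [ 574.5  -75.8   65.1]
 [ 571.1  -43.9   65.1]
 [ 560.   -13.9   65.1]
 [ 542.    12.5   65.1]]
```

View pics/c.png

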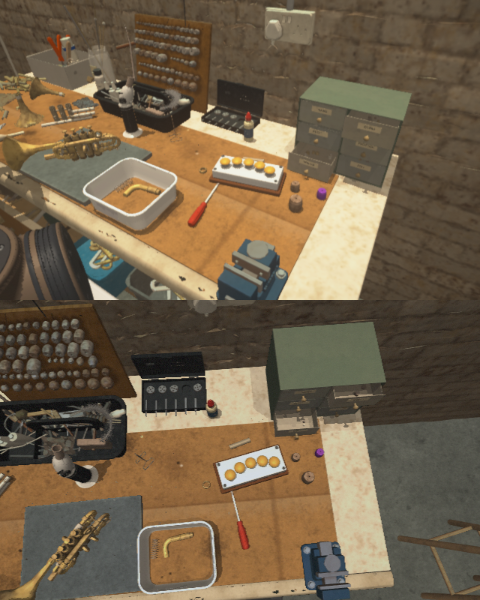

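```bash
sed -i 's/(14,150,150)/(14,140,140)/; s/ and \[3\]//; s/\[:3 if zf else 4\])/[:3 if zf else 4],diff_step=1e-3,x_scale=[1,1,.02,1][:3 if zf else 4])/; s/for k in range(1,n) if st\[k,4\]>40/for k in range(1,n) if st[k,4]>30/' fit.py
sed -i 's/^    M\[c\]=.*/    M[c]=np.array(out); print([(np.round(ce[k]),st[k,4]) for k in range(1,n) if 205<ce[k][1]<235 and 290<ce[k][0]<375])/' fit.py
python3 fit.py
```

```text
scene [359. 225.] [358.8 226.5] [352 222  14  10 106]
scene [346. 218.] [331.2 215.7] [325 211  13  10  99]
scene [331. 215.] [331.2 215.7] [325 211  13  10  99]
scene [316. 212.] [331.2 215.7] [325 211  13  10  99]
scene [300. 213.] [299.9 215. ] [294 211  13   9  90]
[(array([300., 215.]), np.int32(90)), (array([331., 216.]), np.int32(99)), (array([359., 226.]), np.int32(106))]
top [365. 215.] [365.1 215.3] [359 209  14  14 147]
top [349. 213.] [349.3 214.1] [343 208  14  13 147]
top [333. 217.] [333.7 216.7] [327 210  14  14 148]
top [319. 222.] [319. 223.] [313 217  13  14 146]
top [306. 231.] [306.4 232.6] [300 226  14  14 148]
[(array([349., 214.]), np.int32(147)), (array([365., 215.]), np.int32(147)), (array([334., 217.]), np.int32(148)), (array([319., 223.]), np.int32(146)), (array([306., 233.]), np.int32(148))]
('scene',) [ 5.76181e+02 -4.35060e+01  7.90000e-02  6.20000e+01] rms px 6.808105087051135
[[ 565.6 -106.1   62. ]
 [ 574.8  -75.5   62. ]
 [ 576.2  -43.5   62. ]
 [ 569.7  -12.2   62. ]
 [ 555.8   16.7   62. ]]
('top',) [ 5.72957e+02 -4.52740e+01  2.10000e-01  6.20000e+01] rms px 0.05532989591116011
[[ 570.6 -108.7   62. ]
 [ 575.7  -77.2   62. ]
 [ 573.   -45.3   62. ]
 [ 562.5  -15.    62. ]
 [ 544.9   11.7   62. ]]
('scene', 'top') [ 5.73117e+02 -4.48600e+01  1.79000e-01  6.34680e+01] rms px 4.8900034623501245
[[ 568.8 -108.2   63.5]
 [ 574.9  -76.8   63.5]
 [ 573.1  -44.9   63.5]
 [ 563.6  -14.3   63.5]
 [ 546.9   13.    63.5]]
```

```bash
sed -i 's/(14,140,140)/(17,165,165)/; s/^    M\[c\]=.*/    M[c]=np.array([o if np.hypot(*(o-g))<6 else [np.nan]*2 for o,g in zip(out,guess)])/; s/\]).ravel()$/]).ravel())/; s/F=lambda v:np.conc/F=lambda v:np.nan_to_num(np.conc/' fit.py
python3 fit.py
```

```text
scene [359. 225.] [359.2 226.5] [353 223  13   8  86]
scene [346. 218.] [345.9 219.7] [340 216  12   8  81]
scene [331. 215.] [331.4 215.7] [326 212  12   8  76]
scene [316. 212.] [315.8 213.5] [310 209  12  10  85]
scene [300. 213.] [299.7 215. ] [294 212  12   7  71]
top [365. 215.] [365.1 215.1] [359 209  13  13 108]
top [349. 213.] [349.2 213.8] [343 208  13  13 107]
top [333. 217.] [333.5 216.6] [327 210  13  14 109]
top [319. 222.] [318.9 222.7] [313 217  13  13 112]
top [306. 231.] [306.2 232.7] [300 227  13  13 112]
('scene',) [ 5.73986e+02 -4.38360e+01  2.06000e-01  6.20000e+01] rms px 0.22977047617929605
[[ 571.4 -107.3   62. ]
 [ 576.6  -75.7   62. ]
 [ 574.   -43.8   62. ]
 [ 563.6  -13.6   62. ]
 [ 546.2   13.3   62. ]]
('top',) [ 5.73311e+02 -4.49780e+01  2.12000e-01  6.20000e+01] rms px 0.07506568951189765
[[ 571.1 -108.5   62. ]
 [ 576.2  -76.9   62. ]
 [ 573.3  -45.    62. ]
 [ 562.8  -14.8   62. ]
 [ 545.2   12.    62. ]]
('scene', 'top') [ 5.72912e+02 -4.47090e+01  2.10000e-01  6.31500e+01] rms px 0.19595043299409734
[[ 570.6 -108.2   63.2]
 [ 575.7  -76.6   63.2]
 [ 572.9  -44.7   63.2]
 [ 562.4  -14.5   63.2]
 [ 544.9   12.3   63.2]]
```

{"fn": "drive_tool", "kwargs": {"rows": [[[0,0,0,0,0,-0.058,0],[0,0,0,0,0,-0.058,0],[0,0,0,0,0,-0.058,0],[0,0,0,0,0,0,0]]]}}

```text
t: 1.5
eef_pos: [207.1, 589.7, 233.5]
tcp_rot: [3.142, 0.0, -2.934]
ft_force: [0.9, -0.4, -0.5]
opening: 0.638
grip_force: 0.0
```

{"fn": "drive_tool", "kwargs": {"rows": [[[-0.053,-0.19,0,0,0,0,0],[-0.053,-0.19,0,0,0,0,0],[-0.053,-0.19,0,0,0,0,0],[-0.053,-0.19,0,0,0,0,0],[-0.053,-0.19,0,0,0,0,0]]]}}

```text
t: 2.12
eef_pos: [321.7, 369.7, 233.6]
tcp_rot: [3.141, 0.001, -2.938]
ft_force: [0.8, 0.6, 0.0]
opening: 0.113
grip_force: 0.0
```

{"fn": "drive_tool", "kwargs": {"rows": [[[-0.053,-0.19,0,0,0,0,0],[-0.053,-0.19,0,0,0,0,0],[-0.053,-0.19,0,0,0,0,0],[-0.053,-0.19,0,0,0,0,0],[-0.053,-0.19,0,0,0,0,0]]]}}

```text
t: 2.75
eef_pos: [435.9, 151.0, 233.7]
tcp_rot: [3.141, 0.001, -2.938]
ft_force: [0.6, 0.5, 0.4]
opening: 0.005
grip_force: 0.0
```

{"fn": "drive_tool", "kwargs": {"rows": [[[-0.053,-0.19,0,0,0,0,0],[-0.053,-0.19,0,0,0,0,0],[-0.053,-0.19,0,0,0,0,0],[-0.053,-0.19,0,0,0,0,0],[0,0,0,0,0,0,0]]]}}

```text
t: 3.38
eef_pos: [527.5, -24.9, 233.2]
tcp_rot: [-3.141, 0.0, -2.941]
ft_force: [0.1, -0.4, 0.3]
opening: 0.007
grip_force: 0.0
```

{"fn": "drive_tool", "kwargs": {"rows": [[[-0.052,-0.181,0,0,0,0,0],[-0.052,-0.18,0,0,0,0,0],[0,0,0.2,0,0,0,0],[0,0,0.2,0,0,0,0],[0,0,0,0,0,0,0]]]}}

```text
t: 4.0
eef_pos: [569.0, -104.1, 131.0]
tcp_rot: [3.138, -0.005, -2.935]
ft_force: [0.8, 0.4, 0.2]
opening: 0.005
grip_force: 0.0
```

```bash
python3 - <<'E'
from h import *
s=env.state(); print({k:np.round(s[k],3) for k in("t","eef_pos","tcp_rot","ft_force","opening")})
o=[]
for c in("scene","top"):
    p=env.read_camera(c); X=px(p,s["eef_pos"]).astype(int); i=p["color"][X[1]-60:X[1]+60,X[0]-70:X[0]+70]; o.append(cv2.resize(i,None,fx=2.8,fy=2.8))
cv2.imwrite("pics/d.png",np.hstack(o))
E
```

```text
{'t': np.float64(4.0), 'eef_pos': array([ 568.979, -104.114,  130.983]), 'tcp_rot': array([ 3.138, -0.005, -2.935]), 'ft_force': array([0.815, 0.405, 0.184]), 'opening': np.float64(0.005)}
```

View pics/d.png

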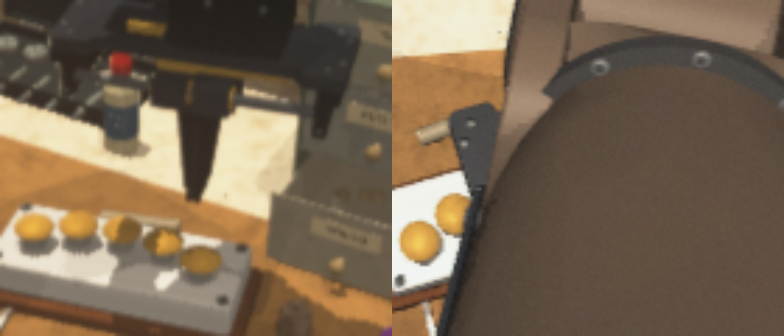

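{"fn": "drive_tool", "kwargs": {"rows": [[[0,0,0.12,0,0,0,0],[0,0,0,0,0,0,0],[0,0,0,0,0,0,0],[0,0,0,0,0,0,0]]]}}

```text
t: 4.6
eef_pos: [571.2, -105.4, 105.0]
tcp_rot: [-3.141, 0.002, -2.933]
ft_force: [-0.0, 0.7, -0.6]
opening: 0.005
grip_force: 0.0
```

{"fn": "drive_tool", "kwargs": {"rows": [[[0.002,-0.011,0.06,0,0,0,0],[0,0,0,0,0,0,0],[0,0,0,0,0,0,0],[0,0,0,0,0,0,0]]]}}

```text
t: 5.1
eef_pos: [570.8, -108.1, 88.5]
tcp_rot: [3.142, 0.0, -2.933]
ft_force: [0.1, 0.1, 0.5]
opening: 0.001
grip_force: 0.0
```

```bash
python3 - <<'E'
from h import *
L=[]
for i in range(6):
    env.read_camera("scene"); s=env.state(); L.append(np.r_[s["t"],s["eef_pos"],s["ft_force"]])
L=np.array(L);print(L.round(2),L.mean(0).round(2))
E
```

```text
[[ 5.1500e+00  5.7076e+02 -1.0810e+02  8.8520e+01  6.0000e-02  8.0000e-02
   8.3000e-01]
 [ 5.2000e+00  5.7076e+02 -1.0808e+02  8.8560e+01  3.3000e-01 -2.4000e-01
   1.0100e+00]
 [ 5.2500e+00  5.7076e+02 -1.0807e+02  8.8550e+01 -7.0000e-02 -6.0000e-01
   2.0000e-02]
 [ 5.3000e+00  5.7073e+02 -1.0804e+02  8.8540e+01 -1.9000e-01  3.8000e-01
   6.3000e-01]
 [ 5.3500e+00  5.7074e+02 -1.0805e+02  8.8540e+01  3.7000e-01  7.0000e-02
  -4.6000e-01]
 [ 5.4000e+00  5.7072e+02 -1.0806e+02  8.8500e+01  6.7000e-01 -5.0000e-02
   7.7000e-01]] [ 5.2800e+00  5.7075e+02 -1.0807e+02  8.8540e+01  1.9000e-01 -6.0000e-02
  4.6000e-01]
```

{"fn": "drive_tool", "kwargs": {"rows": [[[0,0,0.017,0,0,0,0],[0,0,0.017,0,0,0,0],[0,0,0,0,0,0,0]]]}}

```text
t: 5.78
eef_pos: [570.7, -108.0, 79.6]
tcp_rot: [3.141, -0.0, -2.933]
ft_force: [-0.9, 0.3, 2.0]
opening: 0.005
grip_force: 0.7
```

```bash
cat > m.py <<'E'
from h import *
L=[]
for i in range(8):
    env.read_camera("scene"); s=env.state(); L.append(np.r_[s["t"],s["eef_pos"],s["ft_force"]])
L=np.array(L);print(L[-1].round(2),L.mean(0).round(2))
E
python3 m.py
```

```text
[ 6.1800e+00  5.7068e+02 -1.0809e+02  7.9990e+01 -8.0000e-02  2.9000e-01
  9.5000e-01] [ 6.0000e+00  5.7065e+02 -1.0807e+02  7.9950e+01 -3.0000e-01  1.7000e-01
  1.3900e+00]
```

{"fn": "drive_tool", "kwargs": {"rows": [[[0,0,0.008,0,0,0,0],[0,0,0.008,0,0,0,0],[0,0,0,0,0,0,0]]]}}

```text
t: 6.55
eef_pos: [570.7, -108.1, 75.8]
tcp_rot: [3.142, 0.0, -2.933]
ft_force: [-0.1, 0.2, 2.1]
opening: 0.008
grip_force: 1.3
```

```bash
python3 m.py
```

```text
[ 6.9500e+00  5.7069e+02 -1.0809e+02  7.5950e+01 -3.0000e-02  5.2000e-01
  2.5400e+00] [ 6.7800e+00  5.7072e+02 -1.0808e+02  7.5950e+01 -5.1000e-01  4.6000e-01
  2.4100e+00]
```

{"fn": "drive_tool", "kwargs": {"rows": [[[-0.0116,0.0229,0,0,0,0,0],[-0.0105,0.0234,0,0,0,0,0],[-0.0093,0.0239,0,0,0,0,0],[-0.0081,0.0243,0,0,0,0,0],[-0.0069,0.0247,0,0,0,0,0]]]}}

```text
t: 7.58
eef_pos: [575.9, -76.0, 75.9]
tcp_rot: [3.141, 0.0, -2.933]
ft_force: [-0.1, -1.0, 2.8]
opening: 0.005
grip_force: 1.3
```

On the line at key 3, in light contact, and level.

{"fn": "drive_tool", "kwargs": {"rows": [[[-0.0057,0.025,0,0,0,0,0],[-0.0044,0.0253,0,0,0,0,0],[-0.0032,0.0255,0,0,0,0,0],[-0.0019,0.0256,0,0,0,0,0],[-0.0006,0.0256,0,0,0,0,0]]]}}

```text
t: 8.2
eef_pos: [573.1, -44.2, 75.9]
tcp_rot: [3.141, 0.0, -2.933]
ft_force: [0.3, -0.2, 2.7]
opening: 0.006
grip_force: 1.3
```

{"fn": "drive_tool", "kwargs": {"rows": [[[0.0006,0.0256,0,0,0,0,0],[0.0019,0.0256,0,0,0,0,0],[0.0032,0.0255,0,0,0,0,0],[0.0044,0.0253,0,0,0,0,0],[0.0057,0.025,0,0,0,0,0]]]}}

```text
t: 8.82
eef_pos: [562.5, -14.0, 76.0]
tcp_rot: [3.141, 0.0, -2.933]
ft_force: [1.0, -1.1, 2.0]
opening: 0.008
grip_force: 1.3
```

{"fn": "drive_tool", "kwargs": {"rows": [[[0.0069,0.0247,0,0,0,0,0],[0.0081,0.0243,0,0,0,0,0],[0.0093,0.0239,0,0,0,0,0],[0.0105,0.0234,0,0,0,0,0],[0.0116,0.0229,0,0,0,0,0]]]}}

```text
t: 9.45
eef_pos: [544.9, 12.7, 75.9]
tcp_rot: [3.141, -0.0, -2.933]
ft_force: [1.0, -1.1, 2.3]
opening: 0.007
grip_force: 1.3
```

{"fn": "drive_tool", "kwargs": {"rows": [[[0,0,0,0,0,0,0],[0,0,0,0,0,0,0]]]}}

```text
t: 9.7
eef_pos: [544.9, 12.5, 75.8]
tcp_rot: [3.141, -0.001, -2.933]
ft_force: [-0.8, 2.0, 2.5]
opening: 0.003
grip_force: 1.3
```

Pressed on the last key; lift straight up.

{"fn": "drive_tool", "kwargs": {"rows": [[[0,0,-0.08,0,0,0,0],[0,0,-0.16,0,0,0,0],[0,0,-0.16,0,0,0,0],[0,0,0,0,0,0,0],[0,0,0,0,0,0,0]]]}}

```text
t: 10.32
eef_pos: [544.8, 12.3, 175.2]
tcp_rot: [3.141, -0.001, -2.933]
ft_force: [-1.0, 0.8, -0.1]
opening: 0.008
grip_force: 0.0
```

{"fn": "drive_tool", "kwargs": {"rows": [[[0,0,0,0,0,0,0],[0,0,0,0,0,0,0],[0,0,0,0,0,0,0]]]}}

```text
t: 10.7
eef_pos: [545.1, 12.4, 175.4]
tcp_rot: [3.141, -0.001, -2.933]
ft_force: [-0.4, -0.1, -0.2]
opening: 0.007
grip_force: 0.0
```

```bash
python3 - <<'E'
from h import *
p=env.read_camera("scene"); cv2.imwrite("pics/e.png",cv2.resize(p["color"][130:310,240:450],None,fx=3,fy=3))
E
```

```text
(no output)
```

View pics/e.png

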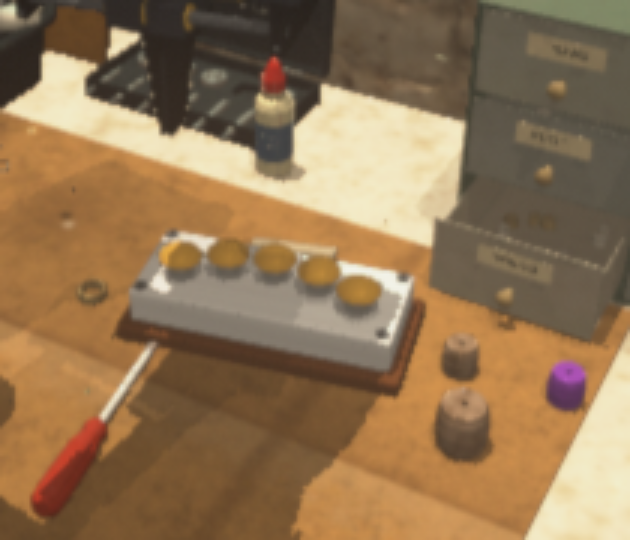

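All five keys are up, with the fingers clear. The barrel (460,355), cap (92,291) and offcut (295,248) have not moved.

```bash
python3 -c "
from cell import env
print(env.job_done())"
```

```text
the job is handed in; nothing more can be done
None
```

I ran the stroke from the dent-barrel end (key 4) to key 0 in one light pass at about 2–3 N, lifted clear, and handed the job in at about 11 s; the last picture showed all five keys up and the barrel, cap and offcut where they stood, but the hand-in call returned no verdict.

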